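# Load the sloping cell charger and switch it on

### The job

Drop the three loose rechargeable cells, one by one and nub up, each into the well of the sloping charging dock that fits its size, all the way to the bottom. When all three are in, push the toggle switch at the dock's far end fully over to the dock's high side to start charging. Leave the tape, the wrench and the tin where they are.

Things in the scene. Friction and masses are not known exactly. Their poses are not given: they have to be found in the camera images.
- cell_thin: thin rechargeable cell: cylinder 18 mm across, 65 mm tall plus a 3 mm contact nub on top, about 46 g, grey sleeve, steel ends, standing on the bench nub up. Origin: centre of its flat bottom; z along the cell to the nub. The three cells look alike but for size.
- cell_middle: middle rechargeable cell: cylinder 26 mm across, 50 mm tall plus a 3 mm contact nub on top, about 70 g, grey sleeve, steel ends, standing on the bench nub up. Origin: centre of its flat bottom; z along the cell to the nub. The three cells look alike but for size.
- cell_fat: fat rechargeable cell: cylinder 34 mm across, 61 mm tall plus a 3 mm contact nub on top, about 140 g, grey sleeve, steel ends, standing on the bench nub up. Origin: centre of its flat bottom; z along the cell to the nub. The three cells look alike but for size.
- well_thin (a point): well for the thin cell, the one nearest the robot: round bore 21 mm wide, 25 mm deep, 2 mm chamfer. Point: centre of its floor. z: the well's axis, out of the mouth, leaning 30 deg from vertical to the dock's front; x: up the slope; y: along the row, towards the robot. The seated cell stands 40 mm out of the face.
- well_middle (a point): well for the middle cell, the far one, next to the switch: round bore 29 mm wide, 25 mm deep, 2 mm chamfer. Point: centre of its floor. z: the well's axis, out of the mouth, leaning 30 deg from vertical to the dock's front; x: up the slope; y: along the row, towards the robot. The seated cell stands 25 mm out of the face.
- well_fat (a point): well for the fat cell, the one in between: round bore 37 mm wide, 25 mm deep, 2 mm chamfer. Point: centre of its floor. z: the well's axis, out of the mouth, leaning 30 deg from vertical to the dock's front; x: up the slope; y: along the row, towards the robot. The seated cell stands 36 mm out of the face.
- dock: fixed charging dock: black foot 150 x 310 x 20 mm, sloping grey block (100 up the slope, 240 along the row, 30 thick); wells 75 mm (thin to fat) and 70 mm (fat to middle) apart, floors about 60 mm above the bench. Its front, the slope's low side, faces the robot's right (yaw 1.4 to 2.1 rad). Origin: on the bench under it; x to its back, y along the row towards the robot, z up.
- switch (a joint): angle of the toggle switch at the dock's far end (beyond the wells), rad: 0 to 0.2 = off, leaning to the dock's front; 0.5 = upright; 1.0 = on, end stop, leaning to the back (the slope's high side). Level hinge along the row of wells; needs 1 to 2 N at the ball and stays where it is left.
- switch_tip (a point): centre of the switch's 26 mm white ball, 60 mm from the hinge, which is 42 mm above the bench; the ball's centre is 95 mm up at either end of its travel, 102 mm midway. Over the whole swing it travels 58 mm level towards the dock's back. It lies about 80 mm beyond the middle well along the row.
- tape: bystander: roll of grey tape lying flat, 100 mm across, 24 mm tall; origin at the centre of its underside. Leave alone.
- wrench: bystander: steel wrench lying flat, 180 mm long along its x, 38 mm wide, 8 mm thick; origin at the middle of its underside. Leave alone.
- tin: bystander: small closed tin, 76 mm across, 85 mm tall; origin at the centre of its underside. Leave alone.
Things that resemble listed ones, but are neither listed nor needed, are in the scene too. Leave any green or turquoise look-alike of the cell_middle alone.

How it is judged:
By the outcome, as a careful person would: the job done as asked, in the order asked, and still so for the second after the job is handed in, with the robot touching nothing.
It also fails if it takes over 72 s, if anything falls off the work surface, if the arm or the gripper's body presses on something with over 40 N, if the wrist force passes 120 N, or if a joint passes its speed limit or range.

### The arm

A 7-joint arm with a two-finger parallel gripper is mounted at the origin on the work surface. World frame = base frame: x ahead of the robot, y to its left, z up, the work surface at z = 0. Lengths are in m, angles in rad, forces in N, time in s.
With the tool pointing down it reaches from about 0.35 to 0.9 m from the base axis. Payload 8.1 kg.
Tool frame: the origin (TCP) lies on the centre line of the jaws, within the pads' length; the fingertips stand 11 mm ahead of it and the grasp point (between the pads) lies 8 mm behind it (arm.nose_length is the distance from the TCP to the fingertips, in m); z points along the fingers, y is the line along which they close (so a half turn about z gives the same grasp; the last joint's range is limited). The gripper opens to 92 mm and grips with 3 to 60 N. Pads are 19 mm wide; open, the fingers measure 130 mm over their backs; the gripper's body (75 mm by 190 mm) begins 47 mm behind the grasp point.
Start: joints at [-1.352, 0.434, 0.025, 1.573, -0.012, 1.134, -0.075], TCP at [0.198, 0.593, 0.238] pointing down, gripper open.
Joint ranges: [-2.62, 2.62], [-0.44, 2.09], [-1.27, 1.32], [0.08, 2.57], [-1.32, 4.46], [0.12, 2], [-2.74, 2.74]. Speed limits (rad/s): [2.22, 2.22, 3.01, 3.01, 3.14, 3.14, 3.14].

### API

Orientations are given as a rotation vector (axis times angle).
In Python, from cell import arm gives the robot as it stands.
- The arm moves only by the tool jog_arm, never from a script. Its argument "moves" is a list of rows, each a list of 4 numbers: the shift along the tool's x, y, z in m, then the turn about the tool's z in rad. In form: [[tx, ty, tz, spin], ...]. A call has 1 to 20 rows; each row is the pose to reach, as a shift and turn from the pose commanded when the call began, along the tool's axes at that moment; what a row does not reach only later rows make up. A row lasts 1/8 s, in which the tool goes at most 62.5 mm and 10.7 degrees, less where a joint would pass 70% of its speed; a pose out of reach is approached as far as the arm can. A call with a gripper value outside its range is refused whole. "hand" is the finger opening in m, from 0 to 0.0918, set as the call begins (left out, the last holds). The fingers move at their own pace and stop on an object; "newtons" is the grip in N (left out, the last holds). Time passes only in rows, so rows that repeat a pose let the fingers close. It gives the time, the measured TCP pose, the force, the opening and the grip force at its end, in the units of the state.
- arm.observe(): the state, without advancing time (a new reading comes with each control period).
- arm.get_image(name): name is "scene" or "top"; returns a dict with "color" (420x560x3 uint8, red, green, blue), "z_map" (420x560 float32, m along the optical axis (not along the pixel's ray), 0 where there is no reading), "fx", "fy", "cx", "cy" (pixels), "rvec" (rotation vector, rad) and "tvec" (3), from world to camera coordinates, as OpenCV has them. Camera axes: x right, y down, z forward; pixel columns grow to the right and rows downward; lengths in m; the calibration is good to about 2 mm. A picture is of the moment at which its call begins.
- arm.sign_off(): hands the job in; it is judged then, once.
The state is a dict: "clock": time; "joints": joint angles; "dq": joint speeds; "joint_efforts": joint torques, N m; "position": TCP position; "ee_rot": TCP orientation; "force": force on the tool from outside, world axes, zero at the start; "ft_torque": the same for the moment, N m; "width": opening from 0.0 (shut) to 1.0 (fully open); "gripper_force": force on a finger pad.
Only numpy, scipy, OpenCV 4.12 (cv2) and the standard library are available. Lean on these libraries where they do the work, as an engineer would, in place of code of your own. Each camera call takes 0.05 s, during which the arm holds its last target. There are 200 camera calls.

## Working session

There is one attempt and no reset: what is moved stays moved. The work goes in short steps, Python scripts to look and compute and a tool call to move; the robot and the scene stay as the last step left them, time stands still between calls to the robot, and variables do not carry over. Pictures are saved under pics/ and viewed, at most 10 in all, crops included, and the job is handed in when it is done.

Besides the shell and the picture viewer there is one more tool, called after "Emit:" as name([rows], argument=value, ...), one row to a line, values as JSON. jog_arm: Moves the arm, as the interface text tells. Its arguments: {"type":"object","properties":{"moves":{"type":"array"},"hand":{"type":"number"},"newtons":{"type":"number"}},"required":["moves"]}

```bash
ls; mkdir -p pics
python3 - <<'E'
from cell import arm
import cv2,numpy as np
for n in("scene","top"):
    d=arm.get_image(n); np.savez(f"{n}0.npz",**d)
    cv2.imwrite(f"pics/{n}0.png",cv2.cvtColor(d["color"],cv2.COLOR_RGB2BGR))
    R=cv2.Rodrigues(np.array(d["rvec"]))[0]; print(n,d["fx"],d["cx"],d["cy"],(-R.T@d["tvec"]).round(3),R.round(2).tolist(),(d["z_map"]>0).mean())
print(arm.observe(),arm.nose_length)
E
```

```text
pics
scene 479.97107931034077 275.95317936233386 218.02285076277562 [ 1.068 -0.348  0.939] [[0.61, 0.79, 0.01], [0.66, -0.5, -0.56], [-0.44, 0.35, -0.83]] 0.9962159863945578
top 395.32467763309774 278.6261409584925 212.44317237073903 [0.435 0.046 1.208] [[-0.01, -1.0, -0.0], [-0.99, 0.01, -0.13], [0.13, 0.0, -0.99]] 0.9962287414965987
{'clock': 0.1, 'joints': array([-1.35162409,  0.43514171,  0.02501861,  1.57402409, -0.01159316,
        1.13399385, -0.07505526]), 'dq': array([ 0.00057977, -0.00242416, -0.00143169,  0.00027885, -0.00043176,
       -0.00067044, -0.00072114]), 'joint_efforts': array([ 4.34042755e-03, -6.69131327e+01,  9.88642238e-01, -3.15143359e+01,
       -6.04127557e-02,  3.75605409e-02,  3.70997850e-05]), 'position': array([0.19758938, 0.59247023, 0.23702421]), 'ee_rot': array([-5.03346312e-01, -3.10093133e+00,  2.23074260e-03]), 'force': array([-0.14033878, -0.41148149, -0.82255956]), 'ft_torque': array([-0.04289815, -0.02197987, -0.02114403]), 'gripper_force': 0.0, 'width': 0.9997074395011164} 0.011
```

View pics/scene0.png

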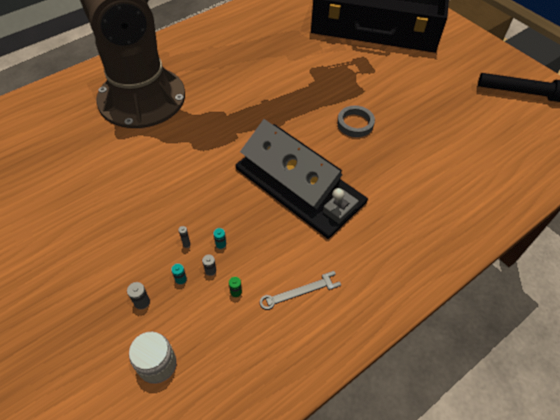

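View pics/top0.png

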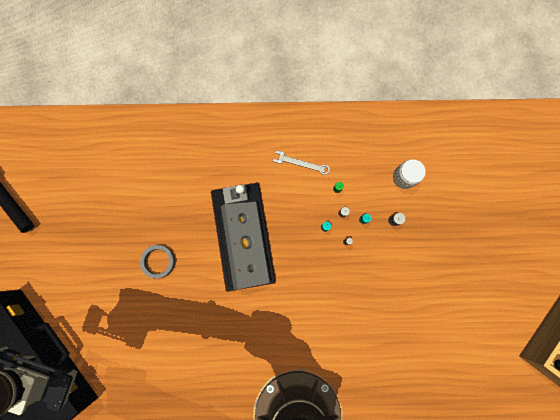

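The grey cells are thin at top (349,241) / scene (184,237), middle at top (345,212) / scene (209,265), and fat at top (399,218) / scene (138,295). The look-alikes are teal at top (327,226) and (366,218), and green at (339,187). The dock runs from (250,268) for the thin well to the switch ball at (239,189). Next I'll measure with depth and check a crop.

```bash
cat > h.py <<'E'
import numpy as np,cv2
def cam(d):
    return cv2.Rodrigues(np.array(d["rvec"]))[0],np.array(d["tvec"]).ravel()
def cloud(d):
    R,t=cam(d); z=d["z_map"]; v,u=np.indices(z.shape)
    p=np.stack([(u-d["cx"])/d["fx"]*z,(v-d["cy"])/d["fy"]*z,z],-1)
    w=(p-t)@R; w[z<=0]=np.nan; return w
def ray(d,u,v,h):
    R,t=cam(d); c=-R.T@t; r=R.T@np.array([(u-d["cx"])/d["fx"],(v-d["cy"])/d["fy"],1]); return c+r*(h-c[2])/r[2]
E
python3 - <<'E'
from h import *
for n in("top","scene"):
    d=np.load(n+"0.npz"); W=cloud(d); 
    m=((W[...,2]>.012)&(W[...,2]<.2)&(W[...,0]>.3)&(W[...,0]<.85)&(abs(W[...,1])<.4)).astype(np.uint8)
    k,l,s,c=cv2.connectedComponentsWithStats(m)
    for i in range(1,k):
        if s[i,4]<25: continue
        P=W[l==i]; top=P[:,2].max(); T=P[P[:,2]>top-.006]
        mid=(T.min(0)+T.max(0))/2
        print(n,c[i].round(),s[i,4],"top",top.round(4),"mean",T.mean(0).round(4),"mid",mid.round(4),"ext",np.ptp(T,axis=0).round(3),d["color"][l==i].mean(0).round())
    img=cv2.cvtColor(d["color"],cv2.COLOR_RGB2BGR)
    a=img[165:265,300:430] if n=="top" else img[215:325,110:260]
    b=img[170:300,200:285] if n=="top" else img[115:245,230:375]
    for q in "ab":
        x=dict(a=a,b=b)[q]; f=290/x.shape[0]; x=cv2.resize(x,None,fx=f,fy=f,interpolation=cv2.INTER_CUBIC); x=cv2.copyMakeBorder(x,0,0,0,max(0,400-x.shape[1]),0)[:, :400]
        np.save(f"c_{n}{q}.npy",x)
L=lambda s:np.load(f"c_{s}.npy")
cv2.imwrite("pics/crop0.png",np.vstack([np.hstack([L("topa"),L("topb")]),np.hstack([L("scenea"),L("sceneb")])]))
E
```

```text
top [409. 174.] 690 top 0.0908 mean [ 0.6957 -0.3422  0.0863] mid [ 0.6959 -0.344   0.0878] ext [0.065 0.064 0.006] [195. 195. 184.]
top [242. 237.] 5087 top 0.1138 mean [0.5979 0.164  0.1096] mid [0.5145 0.172  0.1108] ext [0.284 0.045 0.006] [92. 89. 81.]
top [338. 186.] 80 top 0.0582 mean [ 0.6622 -0.1331  0.0542] mid [ 0.6637 -0.1333  0.0554] ext [0.012 0.018 0.006] [ 41. 148.  51.]
top [344. 212.] 78 top 0.0567 mean [ 0.5837 -0.1498  0.0526] mid [ 0.583  -0.1473  0.0537] ext [0.018 0.021 0.006] [171. 171. 157.]
top [397. 219.] 162 top 0.0673 mean [ 0.5608 -0.3033  0.0634] mid [ 0.562  -0.3035  0.0643] ext [0.029 0.03  0.006] [151. 150. 137.]
top [365. 218.] 86 top 0.057 mean [ 0.5649 -0.2098  0.0527] mid [ 0.5643 -0.2098  0.054 ] ext [0.024 0.018 0.006] [ 21. 159. 143.]
top [325. 226.] 75 top 0.0546 mean [ 0.5436 -0.0926  0.0507] mid [ 0.5439 -0.0919  0.0517] ext [0.021 0.024 0.006] [ 26. 178. 160.]
top [347. 241.] 48 top 0.0706 mean [ 0.4986 -0.156   0.0666] mid [ 0.4981 -0.1564  0.0676] ext [0.014 0.009 0.006] [150. 148. 136.]
top [168. 261.] 185 top 0.0302 mean [0.4438 0.3803
[... 550 characters left out ...]
 ] ext [0.025 0.022 0.006] [26. 90. 79.]
scene [208. 264.] 205 top 0.055 mean [ 0.5891 -0.1517  0.0509] mid [ 0.59  -0.152  0.052] ext [0.025 0.023 0.006] [95. 90. 81.]
scene [178. 273.] 212 top 0.0533 mean [ 0.5681 -0.2149  0.0501] mid [ 0.5673 -0.2148  0.0504] ext [0.025 0.025 0.006] [25. 95. 83.]
scene [234. 286.] 208 top 0.0532 mean [ 0.6651 -0.1373  0.0499] mid [ 0.6649 -0.1369  0.0504] ext [0.026 0.024 0.006] [36. 91. 38.]
scene [137. 295.] 397 top 0.0662 mean [ 0.5643 -0.3077  0.062 ] mid [ 0.5646 -0.3081  0.0632] ext [0.034 0.032 0.006] [97. 93. 84.]
scene [152. 357.] 1801 top 0.0894 mean [ 0.6989 -0.348   0.0852] mid [ 0.6981 -0.3477  0.0864] ext [0.068 0.068 0.006] [152. 153. 140.]
```

View pics/crop0.png

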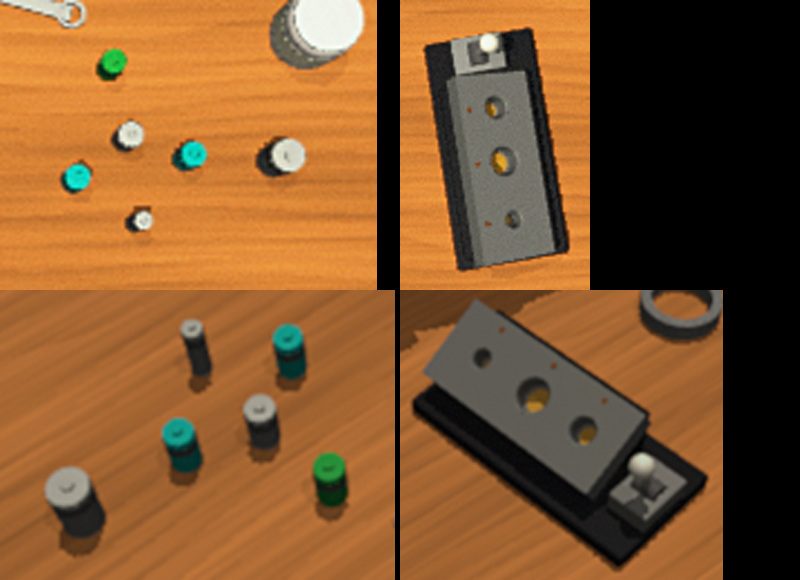

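The crop confirms that the three grey-sleeved, steel-topped cells are the ones to move: thin at (143,220), middle at (130,135) and fat at (288,156) in the top crop. The teal and green ones are decoys. Next I'll measure the wells.

Run:
```python
from h import *
for n in("top","scene"):
    d=np.load(n+"0.npz"); W=cloud(d); R,t=cam(d)
    reg=(W[...,2]>.05)&(W[...,2]<.13)&(W[...,0]>.36)&(W[...,0]<.75)&(W[...,1]>.05)&(W[...,1]<.3)
    P=W[reg]; rng=np.random.default_rng(0); best=0
    for _ in range(400):
        a=P[rng.choice(len(P),3,False)]; nn=np.cross(a[1]-a[0],a[2]-a[0]); l=np.linalg.norm(nn)
        if l<1e-5: continue
        nn/=l
        if abs(nn[2])<.8 or abs(nn[2])>.92: continue
        k=abs((P-a[0])@nn)<.002
        if k.sum()>best: best=k.sum(); K=k
    Q=P[K]; c=Q.mean(0); nn=np.linalg.svd(Q-c)[2][2]; nn*=np.sign(nn[2])
    dist=(W-c)@nn
    face=(abs(dist)<.004)&reg
    hull=np.zeros(face.shape,np.uint8); f8=cv2.morphologyEx(face.astype(np.uint8),cv2.MORPH_OPEN,np.ones((3,3)))
    pts=np.argwhere(f8)[:,::-1].astype(np.int32); hu=cv2.convexHull(pts); cv2.fillConvexPoly(hull,hu,1); hull=cv2.erode(hull,np.ones((5,5)))
    hole=((hull>0)&(dist<-.003)).astype(np.uint8)
    print(n,"plane",c.round(4),nn.round(4),"tilt",np.degrees(np.arccos(nn[2])).round(1),"yawback",np.arctan2(-nn[1],-nn[0]).round(3))
    C=-R.T@t; k,l,s,ce=cv2.connectedComponentsWithStats(hole)
    for i in range(1,k):
        if s[i,4]<15: continue
        v,u=np.where(l==i); r=np.stack([(u-d["cx"])/d["fx"],(v-d["cy"])/d["fy"],np.ones(len(u))],-1)@R
        X=C+r*(((c-C)@nn)/(r@nn))[:,None]; print("  well",ce[i].round(1),s[i,4],"mouth",X.mean(0).round(4),"ext",np.ptp(X,axis=0).round(3))
    hsv=d["color"].astype(int); b=(hsv.min(2)>110)&(W[...,0]>.63)&(W[...,0]<.76)&(W[...,1]>.1)&(W[...,1]<.25)&(W[...,2]>.08)
    B=W[b]; v,u=np.where(b); print("  ball",len(B),u.mean().round(1),v.mean().round(1),np.nanmean(B,0).round(4),B[:,2].max().round(4) if len(B) else 0, "ray@.095",ray(d,u.mean(),v.mean(),.095).round(4))
```

```text
top plane [0.492  0.1401 0.0812] [ 0.0744 -0.4916  0.8677] tilt 29.8 yawback 1.721
  well [242.2 218.1] 75 mouth [0.5652 0.1518 0.0816] ext [0.032 0.024 0.015]
  well [246.2 241.8] 120 mouth [0.4971 0.1405 0.081 ] ext [0.037 0.03  0.018]
  well [250.4 268.1] 41 mouth [0.4229 0.1286 0.0806] ext [0.022 0.019 0.011]
  ball 61 239.4 188.9 [0.6456 0.1572 0.1075] 0.1138 ray@.095 [0.648  0.1584 0.095 ]
scene plane [0.4971 0.1365 0.0805] [ 0.0816 -0.4948  0.8652] tilt 30.1 yawback 1.734
  well [265.8 146.2] 55 mouth [0.426  0.1245 0.0804] ext [0.023 0.019 0.012]
  well [288.6 162.4] 176 mouth [0.4996 0.1366 0.0803] ext [0.04  0.031 0.018]
  well [311.3 178.5] 120 mouth [0.5692 0.1479 0.0802] ext [0.033 0.027 0.015]
  ball 61 338.2 192.5 [0.6507 0.1535 0.1079] 0.113 ray@.095 [0.6443 0.1613 0.095 ]
```

Emit:
jog_arm([
  [-0.524,-0.617,0.0,1.09],
  [-0.524,-0.617,0.0,1.09],
  [-0.524,-0.617,0.0,1.09],
  [-0.524,-0.617,0.0,1.09],
  [-0.524,-0.617,0.0,1.09],
  [-0.524,-0.617,0.0,1.09],
  [-0.524,-0.617,0.0,1.09],
  [-0.524,-0.617,0.0,1.09],
  [-0.524,-0.617,0.0,1.09],
  [-0.524,-0.617,0.0,1.09],
  [-0.524,-0.617,0.0,1.09],
  [-0.524,-0.617,0.0,1.09],
  [-0.524,-0.617,0.0,1.09],
  [-0.524,-0.617,0.0,1.09],
  [-0.524,-0.617,0.0,1.09],
  [-0.524,-0.617,0.0,1.09],
  [-0.524,-0.617,0.0,1.09],
  [-0.524,-0.617,0.0,1.09],
], hand=0.055, newtons=5)

```text
clock: 2.35
position: [0.4997, -0.1574, 0.2379]
ee_rot: [2.036, 2.392, 0.001]
force: [0.4, 0.3, 0.7]
width: 0.604
gripper_force: 0.0
```

Emit:
jog_arm([
  [0,0,0.06,0],
  [0,0,0.12,0],
  [0,0,0.17,0],
  [0,0,0.191,0],
  [0,0,0.191,0],
  [0,0,0.191,0],
])

```text
clock: 3.1
position: [0.5003, -0.1583, 0.0477]
ee_rot: [2.037, 2.39, 0.001]
force: [-0.6, 0.1, 1.2]
width: 0.6
gripper_force: 0.0
```

Emit:
jog_arm([
  [0,0,0,0],
  [0,0,0,0],
  [0,0,0,0],
  [0,0,0,0],
  [0,0,0,0],
  [0,0,0,0],
], hand=0.0, newtons=4)

```text
clock: 3.85
position: [0.4997, -0.1582, 0.0468]
ee_rot: [2.038, 2.391, 0.0]
force: [-0.1, 0.1, 2.5]
width: 0.19
gripper_force: 4.0
```

```bash
cat > look.py <<'E'
import sys
from h import *
from cell import arm
def look(tag,win,f=4,names=("scene","top")):
    for n,(u,v,w,hh) in zip(names,win):
        d=arm.get_image(n); np.savez(f"{n}_{tag}.npz",**d)
        x=cv2.cvtColor(d["color"],cv2.COLOR_RGB2BGR)[v:v+hh,u:u+w]
        cv2.imwrite(f"c_{n}.png",cv2.resize(x,(400,400*hh//w),interpolation=cv2.INTER_CUBIC))
    a=[cv2.imread(f"c_{n}.png") for n in names]; H=max(i.shape[0] for i in a)
    cv2.imwrite(f"pics/{tag}.png",np.hstack([cv2.copyMakeBorder(i,0,H-i.shape[0],0,0,0) for i in a]))
E
python3 - <<'E'
from look import *
look("grip1",[(130,190,120,120),(290,180,120,120)])
o=arm.observe(); print(o["position"],o["width"]*91.8,o["gripper_force"],o["joints"].round(2))
E
```

```text
[ 0.49965964 -0.15816948  0.04680817] 17.94551336486143 3.9995721727609634 [-0.19  0.57  0.55  2.05 -0.48  0.65  0.84]
```

View pics/grip1.png

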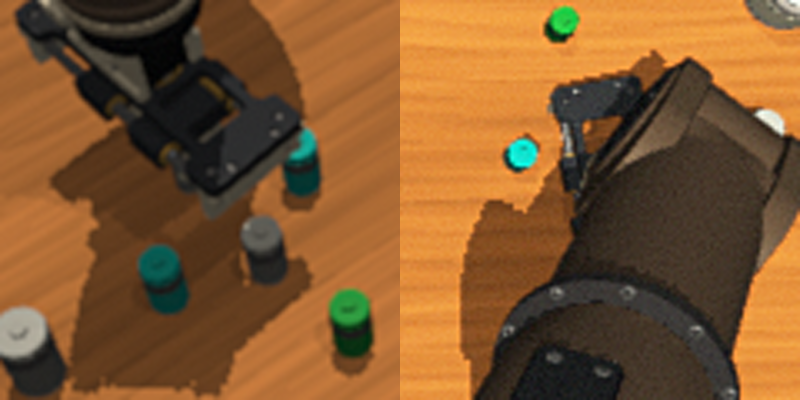

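The grip opening of 17.9 mm matches the thin cell. The hand hides the cell in both views: hand at (215,150) in the left crop, forearm in the right one. The tool only points straight down, so I'll tilt the cell 30° in the pads by rolling it over its front bottom edge on the bench.

Emit:
jog_arm([
  [0,0,0.001,0],
  [-0.0045,0,0.001,0],
  [-0.009,0,0.0005,0],
  [-0.0135,0,0.001,0],
  [-0.0178,0,0.0012,0],
  [-0.022,0,0.0022,0],
  [-0.0264,0,0.0035,0],
  [-0.0264,0,0.0035,0],
])

```text
clock: 4.95
position: [0.5039, -0.1848, 0.0432]
ee_rot: [2.039, 2.39, -0.0]
force: [0.2, -0.8, 2.0]
width: 0.194
gripper_force: 4.0
```

Emit:
jog_arm([
  [-0.0264,0,0.0035,0],
  [0.0,0,-0.05,0],
  [0.0,0,-0.1,0],
  [0.0,0,-0.15,0],
  [0.0,0,-0.15,0],
], newtons=10)

```text
clock: 5.58
position: [0.5057, -0.185, 0.1966]
ee_rot: [2.034, 2.387, 0.005]
force: [1.0, -1.1, -1.3]
width: 0.19
gripper_force: 10.0
```

Emit:
jog_arm([
  [0.06,-0.006,-0.01,0],
  [0.12,-0.012,-0.02,0],
  [0.18,-0.018,-0.02,0],
  [0.24,-0.024,-0.02,0],
  [0.2755,-0.0306,-0.01,0],
  [0.2755,-0.0306,0,0],
  [0.2755,-0.0306,0.0,0],
  [0.2755,-0.0306,0.0,0],
])

```text
clock: 6.58
position: [0.4303, 0.0816, 0.1932]
ee_rot: [2.041, 2.388, -0.001]
force: [0.2, -0.5, -0.9]
width: 0.192
gripper_force: 10.0
```

Run:
```python
from look import *
look("hover1",[(180,40,160,160),(170,170,160,160)])
o=arm.observe(); print(o["position"],o["width"]*91.8,o["gripper_force"],o["joints"].round(2))
```

```text
[0.43046395 0.08188876 0.19345468] 17.778081908253515 9.999951124191284 [-0.87  0.19  0.66  2.1  -0.15  0.89  0.03]
```

View pics/hover1.png

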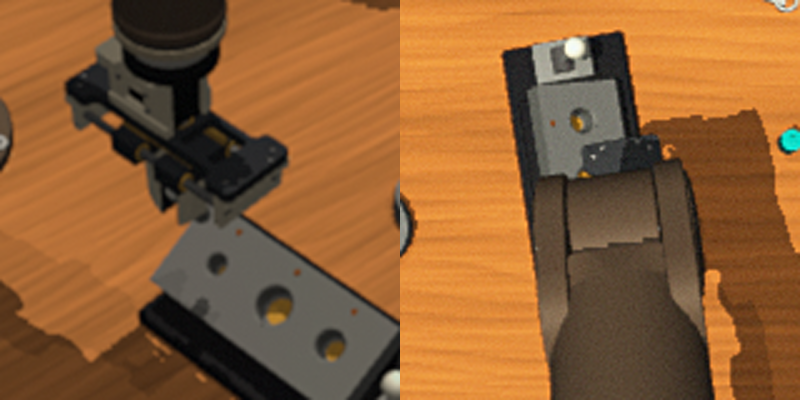

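Run:
```python
from h import *
d=np.load("scene_hover1.npz"); R,t=cam(d); W=cloud(d)
b=np.array([-.159,.987,0]);a=np.array([.987,.159,0]);z=np.array([0,0,1.])
T=np.array([.4305,.0819,.1935])
def pj(p): q=R@p+t; return np.array([(d["fx"]*q[0]/q[2]+d["cx"]-180)*2.5,(d["fy"]*q[1]/q[2]+d["cy"]-40)*2.5,q[2]]).round(3)
print("tcp",pj(T),"tip+A",pj(T+a*.009-z*.011),pj(T+a*.028-z*.011))
for ph in(0,30,60):
    s,c=np.sin(np.radians(ph)),np.cos(np.radians(ph)); n=-b*s+z*c
    print(ph,"bottom",pj(T+z*.003-n*.05),"top",pj(T+z*.003+n*.015))
# points in space below/around hand not on dock/bench
M=(abs(W-T)<.07).all(-1)&(W[...,2]>.115)
Q=W[M]-T; loc=np.stack([Q@b,Q@a,Q@z],-1)
low=loc[loc[:,2]<.01]; 
for lo in np.arange(-.07,.01,.01):
    s=low[(low[:,2]>=lo)&(low[:,2]<lo+.01)]
    if len(s): print(lo.round(2),len(s),s.min(0).round(3),s.max(0).round(3))
```

```text
tcp [177.437 201.179   1.048] tip+A [185.111 215.388   1.054] [200.583 226.209   1.047]
0 bottom [179.177 239.142   1.087] top [176.736 185.885   1.034]
30 bottom [198.341 219.499   1.092] top [170.649 192.046   1.032]
60 bottom [212.12  194.424   1.085] top [166.375 199.993   1.034]
-0.04 11 [ 0.015  0.002 -0.038] [ 0.029  0.01  -0.031]
-0.03 14 [ 0.014  0.005 -0.03 ] [ 0.032  0.011 -0.023]
-0.02 3 [-0.011 -0.011 -0.012] [-0.003 -0.009 -0.011]
-0.01 34 [-0.015 -0.025 -0.009] [-0.001  0.022 -0.   ]
0.0 59 [-0.016 -0.025  0.   ] [0.01  0.027 0.01 ]
```

Emit:
jog_arm([
  [0.0,0.001,0.037,0],
  [0.005,0.001,0.046,0],
  [0.01,0.001,0.055,0],
  [0.015,0.001,0.063,0],
  [0.019,0.001,0.07,0],
  [0.019,0.001,0.07,0],
])

```text
clock: 7.42
position: [0.4277, 0.1022, 0.123]
ee_rot: [-2.037, -2.391, 0.001]
force: [0.1, 0.2, -0.5]
width: 0.187
gripper_force: 10.0
```

Emit:
jog_arm([
  [0.002,0,0.0035,0],
  [0.004,0,0.007,0],
  [0.006,0,0.0104,0],
  [0.006,0,0.0104,0],
], newtons=5)

```text
clock: 7.92
position: [0.4274, 0.1073, 0.113]
ee_rot: [2.039, 2.389, 0.0]
force: [0.5, -3.2, 3.6]
width: 0.197
gripper_force: 5.0
```

```bash
cat > ins.py <<'E'
from look import *
import sys
tag=sys.argv[1]
look(tag,[(220,90,100,100),(190,180,120,120)])
o=arm.observe(); T=o["position"]; print(T,o["force"],o["width"]*91.8)
b=np.array([-.159,.987,0]);a=np.array([.987,.159,0]);z=np.array([0,0,1.])
E
python3 ins.py ins1
```

```text
[0.4273885  0.10739615 0.11302307] [ 1.57559737 -2.68759055  2.70590016] 17.65077107533227
```

View pics/ins1.png

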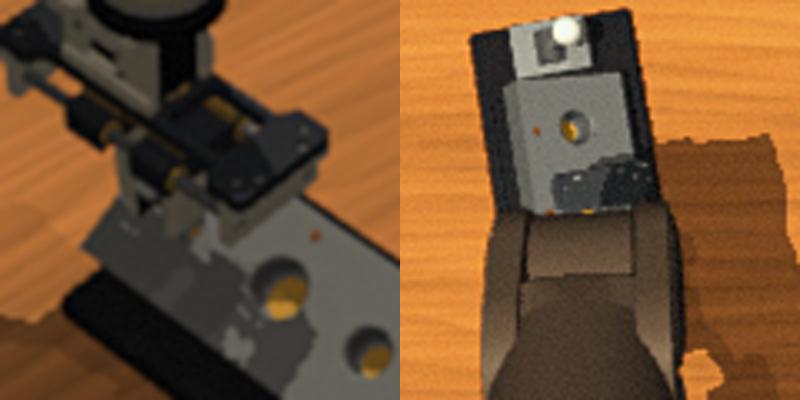

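Run:
```python
from h import *
b=np.array([-.159,.987,0]);a=np.array([.987,.159,0]);z=np.array([0,0,1.])
d=np.load("scene_hover1.npz");W=cloud(d);T=np.array([.4305,.0819,.1935])
M=(abs(W-T)<.07).all(-1)&(W[...,2]>.135)&(W[...,2]<T[2]-.011)
v,u=np.where(M);Q=W[M]-T
for i in range(len(v)): print(u[i],v[i],(np.array([Q[i]@b,Q[i]@a,Q[i]@z])*1e3).round(1),d["color"][v[i],u[i]])
d=np.load("scene_ins1.npz");W=cloud(d);Mo=np.array([.4245,.1266,.081]);u_=b*.866+z*.5;n=-b*.5+z*.866
print("ins")
Q=(W-Mo);L=np.stack([Q@u_,Q@a,Q@n],-1)*1e3
for v in range(138,160,2):print(v,[tuple(L[v,u].round().astype(int)) for u in range(258,276,2)])
```

```text
247 123 [ -2.9 -10.1 -12.4] [110  67  33]
246 124 [ -7.2  -8.9 -11.6] [117  71  34]
262 124 [ 27.5   6.3 -25.9] [56 54 46]
263 124 [ 31.7   5.3 -29.6] [63 61 56]
261 125 [ 21.5   9.1 -22.8] [49 46 40]
262 125 [ 25.2   8.6 -25.8] [40 39 35]
263 125 [ 29.3   7.6 -29.3] [51 50 47]
260 126 [ 20.7   6.7 -26.9] [38 38 34]
261 126 [ 21.3   9.2 -25.7] [31 29 27]
262 126 [ 25.2   8.5 -28.9] [33 32 31]
263 126 [ 26.5  10.3 -28.6] [51 51 47]
258 127 [ 13.8   7.2 -24.7] [52 49 43]
259 127 [ 15.1   9.  -24.4] [35 35 32]
260 127 [ 18.5   8.8 -27. ] [29 29 26]
261 127 [ 19.9  10.5 -26.8] [30 31 28]
262 127 [ 26.7   6.9 -34.2] [36 37 34]
263 127 [ 28.7   8.1 -34.9] [65 63 59]
257 128 [ 15.1   2.6 -32. ] [86 83 76]
258 128 [ 17.5   3.3 -33.2] [69 67 62]
259 128 [ 16.3   7.7 -29.3] [48 47 44]
260 128 [ 19.6   7.6 -31.7] [39 38 35]
261 128 [ 20.8   9.5 -31.3] [49 48 45]
262 128 [ 23.5  10.1 -32.9] [64 62 57]
258 129 [ 18.4   2.3 -37.7] [94 91 85]
259 129 [ 19.    4.9 -36.3] [83 80 75]
260 129 [ 20.2   6.9 -35.9] [78 75 70]
261 129 [ 21.2   9.1 -35.1] [84 81 75]
ins
138 [(np.int64(-4), np.int64(32), np.
[... 3841 characters left out ...]
, np.int64(-1)), (np.int64(-21), np.int64(18), np.int64(1)), (np.int64(-18), np.int64(22), np.int64(0)), (np.int64(-16), np.int64(27), np.int64(2)), (np.int64(-13), np.int64(31), np.int64(1)), (np.int64(-10), np.int64(37), np.int64(4))]
158 [(np.int64(-36), np.int64(4), np.int64(3)), (np.int64(-34), np.int64(9), np.int64(2)), (np.int64(-31), np.int64(14), np.int64(4)), (np.int64(-28), np.int64(15), np.int64(-2)), (np.int64(-25), np.int64(21), np.int64(1)), (np.int64(-22), np.int64(23), np.int64(-4)), (np.int64(-19), np.int64(30), np.int64(1)), (np.int64(-17), np.int64(33), np.int64(-1)), (np.int64(-14), np.int64(37), np.int64(-1))]<stdin>:10: RuntimeWarning: invalid value encountered in cast
```

Emit:
jog_arm([
  [-0.006,0,-0.01,0],
  [-0.0095,0,-0.008,0],
  [-0.0095,0,-0.008,0],
], newtons=8)

```text
clock: 8.4
position: [0.4284, 0.0983, 0.1208]
ee_rot: [-2.038, -2.39, -0.0]
force: [0.5, -0.1, -1.4]
width: 0.195
gripper_force: 8.0
```

Emit:
jog_arm([
  [0.002,0,0.0035,0],
  [0.004,0,0.007,0],
  [0.006,0,0.0104,0],
  [0.008,0,0.0138,0],
  [0.008,0,0.0138,0],
], newtons=5)

```text
clock: 9.02
position: [0.4272, 0.1059, 0.1068]
ee_rot: [2.038, 2.39, -0.001]
force: [-0.3, -2.5, 2.1]
width: 0.194
gripper_force: 5.0
```

```bash
cat > wf.py <<'E'
from look import *
import sys
b=np.array([-.159,.987,0]);a=np.array([.987,.159,0]);z=np.array([0,0,1.]);u_=b*.866+z*.5;n=-b*.5+z*.866
Ms=dict(thin=[.426,.1245,.0805],fat=[.4996,.1366,.0803],mid=[.5692,.1479,.0802]) # scene-camera values
Ma=dict(thin=[.4245,.1266,.081],fat=[.4984,.1386,.081],mid=[.5672,.1499,.081])
if __name__=="__main__":
    w,tag=sys.argv[1:3]
    o=arm.observe(); q=o["position"]-Ma[w]; print("tcp well uAn mm",(np.array([q@u_,q@a,q@n])*1e3).round(1),"F uAn",np.round([o["force"]@u_,o["force"]@a,o["force"]@n],1),o["width"]*91.8)
    d=arm.get_image("scene");np.savez(f"scene_{tag}.npz",**d)
    W=cloud(d);Q=W-Ms[w];L=np.stack([Q@u_,Q@a,Q@n],-1)*1e3
    R,t=cam(d);p=R@np.array(Ms[w])+t;cu,cv=int(d["fx"]*p[0]/p[2]+d["cx"]),int(d["fy"]*p[1]/p[2]+d["cy"])
    k=int(sys.argv[3]) if len(sys.argv)>3 else 10
    for v in range(cv-k,cv+k+1,2):print(v,*["%4d,%3d,%4d|"%tuple(np.nan_to_num(L[v,x],nan=-99).round()) for x in range(cu-k,cu+k+1,2)])
    x=cv2.cvtColor(d["color"],cv2.COLOR_RGB2BGR)[cv-40:cv+40,cu-50:cu+50];cv2.imwrite(f"pics/{tag}.png",cv2.resize(x,(750,600),interpolation=cv2.INTER_CUBIC))
E
python3 wf.py thin ins2
```

```text
tcp well uAn mm [-5.2 -0.6 32.8] F uAn [-1.  -0.7  3. ] 17.833812604424608
136   -2, 23, 109|    0, 29, 113|    2, 36, 117|    5, 39, 116|    8, 39, 109|   11, 39, 102|   14, 38,  93|   17, 38,  85|   15, 69, 135|   18, 70, 129|   20, 74, 130|
138   -6, 24, 105|   -3, 30, 108|   -1, 35, 111|    2, 38, 109|    4, 42, 110|    7, 46, 108|    9, 49, 108|   16, 26,  59|   12, 72, 134|   14, 75, 134|   17, 78, 132|
140   -7,  2,  63|   -7, 29, 103|   -4, 34, 104|   -1, 37, 103|    3, 23,  69|    3, 48, 108|    6, 53, 110|    8, 57, 110|    9, 74, 133|   11, 78, 133|   13, 81, 133|
142  -10,  4,  60|   -7,  7,  58|   -5,  8,  53|   -2, 15,  58|    0, 22,  62|    3, 27,  64|    2, 56, 110|    4, 60, 110|    7, 62, 107|    8, 77, 127|   10, 85, 134|
144  -12,-11,  29|   -8,-24,  -1|   -8,  8,  47|   -6, 15,  52|   -3, 22,  58|    0, 25,  56|    3, 24,  45|    6, 25,  40|    4, 66, 109|    6, 69, 106|    7, 84, 127|
146  -15,-24,   0|  -12,-20,  -2|  -11,  8,  41|   -9, 16,  47|   -7, 22,  52|   -4, 25,  50|   -1, 25,  41|    3, 25,  34|    8, 10,  -2|    2, 74, 110|    4, 84, 123|
148  -19,-22,  -3|  -16,-16,   1|  -13,-11,   1|  -12, 15,  41|  -10, 22,  46|   -7, 26,  45|   -4, 25,  35|    2, -2, -23|    4, 14,  -1|    6, 20,   2|    1, 84, 116|
150  -23,-18,  -1|  -20,-15,  -4|  -17, -8,   1|  -16, 16,  37|  -14, 23,  42|   -7, -9, -26|   -6,  8,  -1|   -3, 12,  -3|    0, 19,   3|    2, 23,   1|   -2, 84, 112|
152  -27,-15,  -1|  -24,-10,  -1|  -21, -5,   0|  -18, -2,  -2|  -15,  3,   0|  -13,  9,   1|  -10, 11,  -2|   -7, 17,   0|   -4, 20,  -2|   -1, 25,   0|   -5, 84, 106|
154  -30,-12,  -3|  -28, -8,  -2|  -25, -3,  -1|  -22,  2,   0|  -19,  6,  -1|  -16, 10,  -2|  -14, 16,   1|  -11, 19,  -1|   -8, 23,  -2|   -5, 27,  -3|   -8, 84, 101|
156  -35, -7,   1|  -32, -3,   0|  -29,  2,   1|  -26,  6,   1|  -23, 11,   2|  -20, 14,  -1|  -18, 19,   1|  -15, 23,   0|  -12, 27,  -1|   -9, 32,   1|   -7, 37,   2|
```

Emit:
jog_arm([
  [-0.01,0,-0.02,0],
  [-0.04,0,-0.06,0.0],
  [-0.08,0,-0.08,0.18],
  [-0.08,0,-0.08,0.36],
  [-0.08,0,-0.08,0.54],
  [-0.08,0,-0.08,0.72],
  [-0.08,0,-0.08,0.9],
  [-0.08,0,-0.08,1.08],
  [-0.08,0,-0.08,1.26],
  [-0.08,0,-0.08,1.44],
  [-0.08,0,-0.08,1.6],
  [-0.08,0,-0.08,1.6],
  [-0.08,0,-0.08,1.6],
], newtons=10)

```text
clock: 10.7
position: [0.4398, 0.0276, 0.187]
ee_rot: [-3.134, -0.21, 0.0]
force: [0.5, 0.1, -0.2]
width: 0.191
gripper_force: 10.0
```

```bash
cat > held.py <<'E'
from look import *
from scipy.spatial.transform import Rotation as Ro
tag=sys.argv[1]; o=arm.observe(); T=o["position"]; M=Ro.from_rotvec(o["ee_rot"]).as_matrix(); print(T.round(4),o["force"].round(1),o["width"]*91.8,M[:,0].round(3))
d=arm.get_image("scene"); np.savez(f"scene_{tag}.npz",**d); R,t=cam(d); W=cloud(d)
L=(W-T)@M*1e3   # tool frame mm (x back, y row, z down)
p=R@T+t; cu,cv=int(d["fx"]*p[0]/p[2]+d["cx"]),int(d["fy"]*p[1]/p[2]+d["cy"])
m=(abs(L[...,0])<60)&(abs(L[...,1])<12)&(L[...,2]>-30)&(L[...,2]<75)&(W[...,2]>.03)
q=L[m]
for lo in range(-30,75,5):
    s=q[(q[:,2]>=lo)&(q[:,2]<lo+5)]
    if len(s): print(lo,len(s),"x",s[:,0].min().round(1),s[:,0].max().round(1),"y",s[:,1].min().round(1),s[:,1].max().round(1))
x=cv2.cvtColor(d["color"],cv2.COLOR_RGB2BGR)[cv-30:cv+50,cu-50:cu+50];cv2.imwrite(f"pics/{tag}.png",cv2.resize(x,(750,600),interpolation=cv2.INTER_CUBIC))
E
python3 held.py held1
```

```text
[0.4398 0.0276 0.187 ] [ 0.5  0.1 -0.2] 17.56534636764979 [ 0.991  0.133 -0.   ]
-30 3 x 9.7 12.0 y -11.0 -10.1
-25 4 x 9.7 11.0 y -9.8 -6.1
-20 15 x 3.4 11.6 y -10.7 9.3
-15 24 x 2.4 11.9 y -10.3 10.9
-10 27 x 4.7 17.7 y -10.3 11.5
-5 23 x 8.2 18.5 y -11.0 11.6
0 28 x 8.2 24.6 y -9.5 11.6
5 24 x 10.8 27.5 y -9.5 11.4
10 23 x 11.7 30.2 y -3.8 11.3
15 23 x 18.3 32.2 y -6.5 11.0
20 4 x 21.5 30.7 y 4.0 11.0
```

View pics/held1.png

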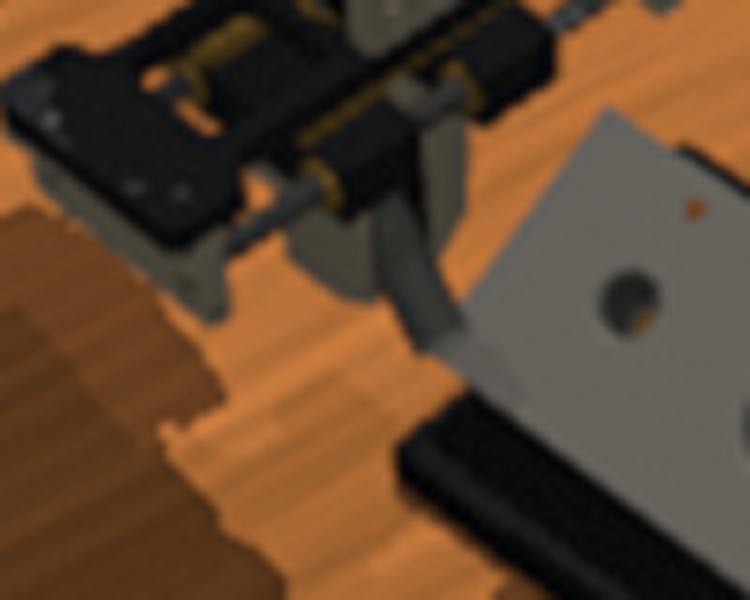

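```bash
cat > fit.py <<'E'
from look import *
from scipy.spatial.transform import Rotation as Ro
from scipy.optimize import least_squares
# side points of the cell: cylinder fit (radius known, axis in the tool x-z plane), then lower end along axis
def fit(tag,pos,rv,r,zlo,x0=(10.,.5),off=(.0015,-.0021,-.0005)):
    d=np.load(f"scene_{tag}.npz"); M=Ro.from_rotvec(rv).as_matrix(); L=(cloud(d)-off-pos)@M*1e3
    m=(abs(L[...,0])<70)&(abs(L[...,1])<r+4)&(L[...,2]>zlo)&(L[...,2]<75)&(cloud(d)[...,2]>.03)
    k,l,s,c=cv2.connectedComponentsWithStats(m.astype(np.uint8),connectivity=8); m=l==1+s[1:,4].argmax(); q=L[m]
    def res(p):
        x0_,ta,y0=p; dr=np.array([np.sin(ta),0,np.cos(ta)]); v=q-[x0_,y0,0]; return np.linalg.norm(np.cross(v,dr),axis=1)-r
    f=least_squares(res,[*x0,0],loss="soft_l1",f_scale=.7); xx,ta,y0=f.x; dr=np.array([np.sin(ta),0,np.cos(ta)])
    good=abs(res(f.x))<2; s_=(q-[xx,y0,0])@dr; e=np.percentile(s_[good],97)
    print("n",len(q),good.sum(),"tilt deg",np.degrees(ta).round(1),"axis x at tcp z",xx.round(1),"y0",y0.round(1),"end s",e.round(1),"bottom x,z",(xx+e*dr[0]).round(1),(e*dr[2]).round(1),"rms",np.sqrt(np.mean(res(f.x)[good]**2)).round(2))
E
python3 - <<'E'
from fit import *
for zl in(-4,0,4): fit("held1",[.4398,.0276,.187],[-3.134,-.21,0],9,zl)
fit("hover1",[.4305,.0819,.1935],[2.041,2.388,-.001],9,13)
E
```

```text
n 122 99 tilt deg 34.7 axis x at tcp z 7.5 y0 -0.1 end s 27.9 bottom x,z 23.3 22.9 rms 0.95
n 105 86 tilt deg 33.3 axis x at tcp z 8.1 y0 -0.1 end s 27.4 bottom x,z 23.1 22.9 rms 0.91
n 75 67 tilt deg 30.9 axis x at tcp z 9.1 y0 -0.0 end s 26.8 bottom x,z 22.9 23.0 rms 0.89
n 25 23 tilt deg 32.5 axis x at tcp z 7.2 y0 -1.0 end s 39.9 bottom x,z 28.6 33.7 rms 0.74
```

The crop shows the tilted cell held between the fingers, its lower end at (440,340). The fit gives 33° of tilt with the bottom 23 mm back and 23 mm below the TCP, so the cell slid up during the first attempts. I'll spin back and insert with that offset.

Emit:
jog_arm([
  [0,0,0,-0.18],
  [0,0,0,-0.36],
  [0,0,0,-0.54],
  [0,0,0,-0.72],
  [0,0,0,-0.9],
  [0,0,0,-1.08],
  [0,0,0,-1.26],
  [0,0,0,-1.44],
  [0,0,0,-1.6],
  [0,0,0,-1.6],
])

```text
clock: 12.0
position: [0.4399, 0.0272, 0.1872]
ee_rot: [-2.038, -2.391, -0.001]
force: [1.0, -0.7, 0.5]
width: 0.192
gripper_force: 10.0
```

Emit:
jog_arm([
  [0.05,0,0.0,0],
  [0.074,0.0006,0.03,0],
  [0.074,0.0006,0.06,0],
  [0.0742,0.0006,0.0778,0],
  [0.0742,0.0006,0.0778,0],
  [0.0742,0.0006,0.0778,0],
])

```text
clock: 12.75
position: [0.4292, 0.1006, 0.1098]
ee_rot: [2.04, 2.389, 0.001]
force: [0.5, -0.2, 0.6]
width: 0.192
gripper_force: 10.0
```

Emit:
jog_arm([
  [0.002,0,0.0035,0],
  [0.004,0,0.007,0],
  [0.006,0,0.0104,0],
  [0.006,0,0.0104,0],
])

```text
clock: 13.25
position: [0.4276, 0.1068, 0.0986]
ee_rot: [-2.038, -2.391, 0.001]
force: [-0.0, 0.2, -0.1]
width: 0.193
gripper_force: 10.0
```

```bash
python3 wf.py thin ins3 | head -1
```

```text
tcp well uAn mm [-8.6 -0.1 25.3] F uAn [ 0.1  0.  -0.2] 17.69376150707842
```

Contact-free with the bottom about 6 mm inside the mouth. Continuing.

Emit:
jog_arm([
  [0.0015,0,0.0026,0],
  [0.003,0,0.0052,0],
  [0.0035,0,0.006,0],
  [0.0035,0,0.006,0],
])

```text
clock: 13.8
position: [0.4272, 0.1101, 0.0928]
ee_rot: [-2.038, -2.391, 0.0]
force: [0.6, 1.2, -0.4]
width: 0.193
gripper_force: 10.0
```

```bash
python3 wf.py thin ins4 | head -1
```

```text
tcp well uAn mm [-8.6  0.  18.6] F uAn [ 0.7  0.7 -0.9] 17.682957529054704
```

Emit:
jog_arm([
  [0,0,0,0],
  [0,0,0,0],
  [0,0,0,0],
  [0,0,0,0],
], hand=0.036)

```text
clock: 14.35
position: [0.4273, 0.11, 0.0929]
ee_rot: [2.038, 2.391, 0.0]
force: [-0.1, -0.6, 0.5]
width: 0.391
gripper_force: 0.0
```

Emit:
jog_arm([
  [0,0,-0.03,0],
  [0,0,-0.08,0],
  [-0.05,0,-0.12,0],
  [-0.11,0,-0.12,0],
  [-0.17,0,-0.12,0],
  [-0.23,0,-0.12,0],
  [-0.23,0,-0.12,0],
])

```text
clock: 15.22
position: [0.4634, -0.1225, 0.2133]
ee_rot: [2.047, 2.38, -0.001]
force: [-0.3, 0.6, 0.3]
width: 0.389
gripper_force: 0.0
```

```bash
python3 wf.py thin rel1 14; python3 -c "
from cell import arm;print(arm.observe()['position'])"
```

```text
tcp well uAn mm [-152.1   -1.2  240.6] F uAn [ 0.7 -0.2 -0. ] 35.713808294962064
132   14,-117,-102|   17,-111,-101|   13,-48,  -2|   16,-42,   2|   18,-38,   0|   21,-35,  -3|   25,-33,  -7|   27,-25,  -1|   29,-20,   1|   32,-15,   2|   35,-12,   0|   38, -7,   0|   40, -1,   3|   43,  4,   3|   46,  6,  -1|
134    9,-110, -96|    6,-47,   2|    9,-42,   4|   12,-39,   1|   14,-35,   1|   17,-29,   2|   20,-26,   0|   23,-22,   0|   26,-18,  -2|   28,-13,   0|   31, -8,   1|   34, -2,   3|   37,  0,  -1|   40,  3,  -3|   42,  9,  -1|
136   -1,-48,   2|    2,-45,   0|    5,-39,   2|    8,-36,   1|   11,-35,  -6|   13,-26,   1|   16,-22,   1|   19,-20,  -3|   22,-15,  -3|   24, -9,   0|   27, -5,   0|   30,  0,   1|   33,  3,  -2|   36,  7,  -3|   38, 12,   0|
138   -5,-46,   1|   -2,-42,  -1|    1,-39,  -2|    4,-33,  -1|    6,-28,   1|    9,-24,  -1|   12,-19,   0|   15,-15,   0|   18,-10,   0|   20, -5,   1|   23, -2,   0|   26,  2,  -1|   29,  7,   0|   32, 11,  -1|   34, 18,   4|
140   -9,-42,   2|   -6,-38,   1|   -3,-33,   1|   -3, -6,  41|    0, -3,  39|    3,  1,  38|    8,-
[... 1756 characters left out ...]
-11,   2|  -35, -7,   2|  -32, -4,  -2|  -29,  2,   2|  -26,  6,   1|  -23, 11,   2|  -20, 15,   1|  -17, 18,  -1|  -15, 24,   2|  -12, 27,   0|   -9, 33,   2|   -6, 35,  -2|   -4, 40,   0|   -1, 45,   2|
158  -44,-14,  -1|  -41, -9,   0|  -38, -5,  -1|  -36,  0,   0|  -33,  4,  -1|  -30,  7,  -3|  -27, 11,  -4|  -24, 18,   0|  -21, 23,   2|  -19, 25,  -2|  -16, 31,   1|  -13, 35,   0|  -10, 40,   1|   -7, 43,   0|   -5, 46,  -3|
160  -48, -9,   1|  -45, -4,   3|  -42, -1,   0|  -39,  4,   2|  -37,  8,   0|  -34, 11,  -3|  -31, 16,   0|  -28, 21,   0|  -25, 26,   1|  -22, 29,  -1|  -20, 33,  -2|  -17, 38,   0|  -14, 42,  -1|  -11, 47,   1|   -9, 52,   2|
[ 0.46328079 -0.11941694  0.21284215]
```

View pics/rel1.png

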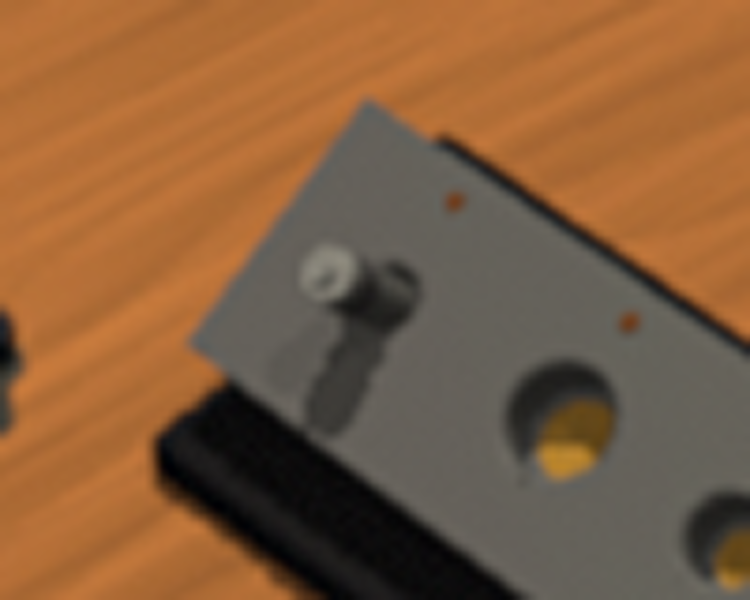

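The thin cell is seated: its top is 40–43 mm above the face, as expected, with the nub at (328,275) in the crop. Now the middle cell.

Emit:
jog_arm([
  [-0.03,0.05,0,0],
  [-0.0508,0.1,0,0],
  [-0.0508,0.1166,0.0,0],
  [-0.0508,0.1166,0.0,0],
  [-0.0508,0.1166,0.06,0],
  [-0.0508,0.1166,0.11,0],
  [-0.0508,0.1166,0.15,0],
  [-0.0508,0.1166,0.172,0],
  [-0.0508,0.1166,0.172,0],
  [-0.0508,0.1166,0.172,0],
], hand=0.05)

```text
clock: 16.52
position: [0.587, -0.1484, 0.0421]
ee_rot: [2.037, 2.391, 0.001]
force: [1.0, -0.3, -0.5]
width: 0.545
gripper_force: 0.0
```

Emit:
jog_arm([
  [0,0,0,0],
  [0,0,0,0],
  [0,0,0,0],
  [0,0,0,0],
  [0,0,0,0],
], hand=0.0, newtons=5)

```text
clock: 17.15
position: [0.5871, -0.1488, 0.0412]
ee_rot: [2.038, 2.39, 0.001]
force: [-1.2, 0.5, 6.1]
width: 0.283
gripper_force: 5.0
```

Emit:
jog_arm([
  [0,0,0.0003,0],
  [-0.0037,0,-0.0004,0],
  [-0.0075,0,-0.001,0],
  [-0.0113,0,-0.0013,0],
  [-0.0152,0,-0.0013,0],
  [-0.019,0,-0.0009,0],
  [-0.0227,0,-0.0003,0],
  [-0.0227,0,-0.0003,0],
])

```text
clock: 18.15
position: [0.5903, -0.1718, 0.041]
ee_rot: [2.039, 2.39, -0.001]
force: [-1.3, 0.4, -0.1]
width: 0.28
gripper_force: 5.0
```

Emit:
jog_arm([
  [0,0,0,0],
  [0,0,-0.04,0],
  [0,0,-0.09,0],
  [0,0,-0.14,0.18],
  [0,0,-0.14,0.36],
  [0,0,-0.14,0.54],
  [0,0,-0.14,0.72],
  [0,0,-0.14,0.9],
  [0,0,-0.14,1.08],
  [0,0,-0.14,1.26],
  [0,0,-0.14,1.44],
  [0,0,-0.14,1.6],
  [0,0,-0.14,1.6],
], newtons=12)

```text
clock: 19.77
position: [0.5902, -0.1709, 0.1806]
ee_rot: [3.134, 0.205, -0.002]
force: [-0.6, 0.4, -1.2]
width: 0.28
gripper_force: 12.0
```

```bash
python3 held.py held2
cat > f.py <<'E'
from fit import *
from cell import arm
o=arm.observe()
for zl in(-2,3,8): fit(sys.argv[1],o["position"],o["ee_rot"],float(sys.argv[2]),zl)
E
python3 f.py held2 13
```

```text
[ 0.5902 -0.1709  0.1806] [-0.6  0.4 -1.2] 25.700845050896454 [ 0.991  0.131 -0.001]
-30 5 x -7.4 10.8 y -11.8 -10.0
-25 4 x -8.2 10.7 y -11.8 -10.6
-20 5 x 5.6 12.1 y -11.7 1.0
-15 26 x -1.7 11.8 y -11.5 5.2
-10 38 x -3.5 13.8 y -11.1 11.7
-5 30 x 6.5 16.4 y -11.4 11.8
0 29 x 3.6 19.0 y -11.9 10.6
5 30 x 10.1 21.9 y -10.5 11.1
10 28 x 13.5 24.1 y -8.4 11.3
15 26 x 17.4 26.7 y -8.4 11.9
20 29 x 18.7 30.7 y -10.3 11.9
25 21 x 21.0 30.7 y -10.2 11.5
30 3 x 25.0 28.5 y -8.6 11.5
n 238 206 tilt deg 27.0 axis x at tcp z 0.4 y0 -0.5 end s 37.6 bottom x,z 17.4 33.5 rms 0.85
n 187 170 tilt deg 27.1 axis x at tcp z 0.3 y0 -0.4 end s 37.9 bottom x,z 17.6 33.7 rms 0.86
n 151 139 tilt deg 26.6 axis x at tcp z 0.6 y0 -0.4 end s 37.7 bottom x,z 17.5 33.7 rms 0.82
```

Emit:
jog_arm([
  [0,0,0,-0.18],
  [0,0,0,-0.36],
  [0,0,0,-0.54],
  [0,0,0,-0.72],
  [0,0,0,-0.9],
  [0,0,0,-1.08],
  [0,0,0,-1.26],
  [0,0,0,-1.44],
  [0,0,0,-1.6],
  [0,0,0,-1.6],
])

```text
clock: 21.08
position: [0.5903, -0.1714, 0.1815]
ee_rot: [2.036, 2.392, 0.002]
force: [0.4, 0.2, -0.1]
width: 0.277
gripper_force: 12.0
```

Emit:
jog_arm([
  [0.06,0.006,0.0,0],
  [0.12,0.012,0.0,0],
  [0.18,0.018,0.0,0],
  [0.24,0.024,0.0,0],
  [0.29,0.0283,0.0,0],
  [0.3,0.0283,0.02,0],
  [0.3,0.0283,0.045,0],
  [0.3,0.0283,0.058,0],
  [0.3,0.0283,0.0615,0],
  [0.3,0.0283,0.0615,0],
  [0.3,0.0283,0.0615,0],
])

```text
clock: 22.45
position: [0.5714, 0.1294, 0.1204]
ee_rot: [2.039, 2.39, 0.002]
force: [-0.6, -0.0, -0.3]
width: 0.279
gripper_force: 12.0
```

```bash
python3 wf.py mid m1 | head -1
```

```text
tcp well uAn mm [ 1.6  0.9 44.6] F uAn [-0.1 -0.6 -0.3] 25.62296442384627
```

Emit:
jog_arm([
  [0.002,-0.0008,0.0035,0],
  [0.004,-0.0008,0.007,0],
  [0.006,-0.0008,0.0104,0],
  [0.0073,-0.0008,0.0126,0],
  [0.0073,-0.0008,0.0126,0],
])

```text
clock: 23.12
position: [0.5688, 0.1368, 0.1068]
ee_rot: [-2.038, -2.391, 0.0]
force: [0.3, -0.3, -0.5]
width: 0.28
gripper_force: 12.0
```

```bash
python3 wf.py mid m2 | head -1
```

```text
tcp well uAn mm [ 1.4 -0.5 28.9] F uAn [-0.5  0.3 -0.3] 25.73196508001371
```

Nine millimetres inside with no contact. I'll go to about -18 mm, release and retreat.

Emit:
jog_arm([
  [0.002,0.0004,0.0035,0],
  [0.0045,0.0004,0.0078,0],
  [0.0045,0.0004,0.0078,0],
], newtons=8)

```text
clock: 23.55
position: [0.5682, 0.1414, 0.0987]
ee_rot: [-2.037, -2.391, 0.001]
force: [-0.0, -0.8, -1.2]
width: 0.28
gripper_force: 8.0
```

Emit:
jog_arm([
  [0,0,0,0],
  [0,0,0,0],
  [0,0,0,0],
], hand=0.042)

```text
clock: 23.92
position: [0.5687, 0.1411, 0.0994]
ee_rot: [2.038, 2.391, 0.001]
force: [0.1, -0.0, 1.0]
width: 0.452
gripper_force: 0.0
```

Emit:
jog_arm([
  [0,0,-0.03,0],
  [0,0,-0.08,0],
  [-0.05,0,-0.11,0],
  [-0.11,0,-0.11,0],
  [-0.17,0,-0.11,0],
  [-0.23,0,-0.11,0],
  [-0.23,0,-0.11,0],
])

```text
clock: 24.8
position: [0.6045, -0.0932, 0.21]
ee_rot: [2.047, 2.379, -0.003]
force: [0.4, 0.2, -0.2]
width: 0.459
gripper_force: 0.0
```

```bash
python3 wf.py mid m3 10; python3 -c "
from cell import arm;print(arm.observe()['position'])"
```

```text
tcp well uAn mm [-148.4   -1.8  234.7] F uAn [-0.   0.4 -0.2] 42.13482448049218
168    6,-35,   4|    9,-32,   1|   12,-30,  -4|   14,-26,  -4|   17,-21,  -3|   19,-17,  -2|   22,-12,   1|   25, -9,  -2|   27, -4,   1|   29,  1,   4|   32,  5,   2|
170    2,-33,   0|    5,-30,  -1|    7,-24,   3|   10,-22,  -1|   13,-16,   3|   16,-14,  -1|   18, -8,   4|   21, -6,  -2|   23, -1,   0|   26,  3,   0|   29,  6,  -1|
172   -1,-31,  -1|    1,-27,  -1|    2,-12,  25|    5, -8,  25|    7, -3,  26|   10,  0,  24|   15, -7,  -3|   17, -1,   3|   20,  0,  -4|   22,  5,  -2|   25, 10,   2|
174   -5,-27,   2|   -4,-15,  20|  -99,-99, -99|    1, -3,  29|    4, -1,  24|    6,  5,  30|    9,  6,  22|   14, -4, -11|   16,  7,   5|   19,  9,   0|   21, 14,   3|
176   -9,-24,   2|   -8,-10,  24|   -5, -6,  24|   -3, -1,  27|    0,  3,  27|    3,  7,  27|    5, 10,  25|    9,  6,   6|   13,  6,  -5|   15, 10,  -4|   17, 15,   0|
178  -13,-22,  -2|  -12, -5,  29|   -9, -2,  28|   -6,  2,  27|   -4,  5,  24|   -1,  9,  24|    2, 10,  18|    5,  9,   6|    9,  6, -12|   11, 14,  -1|   14, 19,   2|
180  -
[... 176 characters left out ...]
   0|  -18,-11,   2|  -15, -9,  -4|  -13,  5,  20|  -11,  9,  21|   -8, 11,  15|   -5, 12,   9|   -2, 13,   1|    1, 16,  -1|    4, 21,   1|    6, 26,   4|
184  -24,-13,  -1|  -21, -9,  -1|  -19, -5,  -1|  -16,  0,   0|  -13,  4,   1|  -11,  7,  -2|   -8, 10,  -3|   -5, 15,  -1|   -3, 20,   1|    0, 23,   0|    3, 26,  -2|
186  -28, -9,   2|  -25, -6,  -3|  -22, -2,  -1|  -20,  2,  -1|  -17,  6,   0|  -14, 11,   0|  -12, 15,   1|   -9, 19,   1|   -6, 23,   1|   -4, 27,   1|   -1, 29,  -3|
188  -32, -6,   2|  -29, -3,  -2|  -26,  1,  -3|  -23,  5,  -1|  -21,  9,  -1|  -18, 13,   0|  -15, 18,   0|  -13, 23,   3|  -10, 26,   2|   -8, 30,   2|   -5, 33,   0|
[ 0.60470777 -0.08930329  0.20950889]
```

The middle cell is seated, its top 24–29 mm above the face. Now the fat cell.

Emit:
jog_arm([
  [-0.055,-0.02,0,0],
  [-0.11,-0.04,0,0],
  [-0.16,-0.06,0,0],
  [-0.2073,-0.0762,0,0],
  [-0.2073,-0.0762,0.04,0],
  [-0.2073,-0.0762,0.09,0],
  [-0.2073,-0.0762,0.1,0],
  [-0.2073,-0.0762,0.1,0],
], hand=0.058)

```text
clock: 25.85
position: [0.5631, -0.3019, 0.1096]
ee_rot: [-2.036, -2.392, -0.0]
force: [-0.1, -0.6, 0.2]
width: 0.636
gripper_force: 0.0
```

Emit:
jog_arm([
  [-0.004,-0.0013,0.02,0],
  [-0.004,-0.0013,0.05,0],
  [-0.004,-0.0013,0.0606,0],
  [-0.004,-0.0013,0.0606,0],
])

```text
clock: 26.35
position: [0.5619, -0.3069, 0.0486]
ee_rot: [-2.038, -2.39, 0.0]
force: [-0.5, 1.1, -0.1]
width: 0.633
gripper_force: 0.0
```

Emit:
jog_arm([
  [0,0,0,0],
  [0,0,0,0],
  [0,0,0,0],
  [0,0,0,0],
  [0,0,0,0],
], hand=0.0, newtons=6)

```text
clock: 26.98
position: [0.5624, -0.307, 0.0492]
ee_rot: [2.037, 2.39, 0.001]
force: [-0.5, 1.1, 5.3]
width: 0.369
gripper_force: 6.0
```

Emit:
jog_arm([
  [0,0,0.0003,0],
  [-0.0047,0,-0.0007,0],
  [-0.0095,0,-0.0015,0],
  [-0.0143,0,-0.0019,0],
  [-0.0191,0,-0.0019,0],
  [-0.024,0,-0.0015,0],
  [-0.0288,0,-0.0007,0],
  [-0.03,0,-0.0004,0],
  [-0.03,0,-0.0004,0],
])

```text
clock: 28.1
position: [0.5665, -0.3368, 0.0489]
ee_rot: [-2.038, -2.39, 0.001]
force: [-0.1, 1.1, 1.2]
width: 0.371
gripper_force: 6.0
```

Emit:
jog_arm([
  [0,0,0,0],
  [0,0,0,0],
  [0,0,-0.04,0],
  [0,0,-0.09,0],
  [0.03,0,-0.14,0.18],
  [0.06,0,-0.14,0.36],
  [0.1,0,-0.14,0.54],
  [0.1,0,-0.14,0.72],
  [0.1,0,-0.14,0.9],
  [0.1,0,-0.14,1.08],
  [0.1,0,-0.14,1.26],
  [0.1,0,-0.14,1.44],
  [0.1,0,-0.14,1.6],
  [0.1,0,-0.14,1.6],
], newtons=15)

```text
clock: 29.85
position: [0.5506, -0.2374, 0.1885]
ee_rot: [3.135, 0.205, -0.002]
force: [-0.8, -0.1, -1.9]
width: 0.365
gripper_force: 15.0
```

```bash
python3 held.py held3|head -1;python3 f.py held3 17
```

```text
[ 0.5506 -0.2374  0.1885] [-0.8 -0.1 -1.9] 33.52060018205282 [ 0.991  0.13  -0.001]
n 379 338 tilt deg 30.0 axis x at tcp z 3.9 y0 -0.3 end s 45.2 bottom x,z 26.5 39.1 rms 0.82
n 318 289 tilt deg 30.1 axis x at tcp z 3.9 y0 -0.2 end s 45.3 bottom x,z 26.5 39.2 rms 0.82
n 263 239 tilt deg 29.5 axis x at tcp z 4.3 y0 -0.3 end s 45.4 bottom x,z 26.6 39.5 rms 0.83
```

Emit:
jog_arm([
  [0,0,0,-0.18],
  [0,0,0,-0.36],
  [0,0,0,-0.54],
  [0,0,0,-0.72],
  [0,0,0,-0.9],
  [0,0,0,-1.08],
  [0,0,0,-1.26],
  [0,0,0,-1.44],
  [0,0,0,-1.6],
  [0,0,0,-1.6],
])

```text
clock: 31.15
position: [0.5507, -0.238, 0.1894]
ee_rot: [2.036, 2.392, 0.001]
force: [-0.5, -0.6, -0.9]
width: 0.365
gripper_force: 15.0
```

Emit:
jog_arm([
  [0.06,0.0,-0.01,0],
  [0.12,0.002,-0.01,0],
  [0.18,0.004,-0.01,0],
  [0.24,0.006,-0.01,0],
  [0.3,0.0082,-0.01,0],
  [0.34,0.0082,0.0,0],
  [0.35,0.0082,0.03,0],
  [0.35,0.0082,0.05,0],
  [0.35,0.0082,0.061,0],
  [0.35,0.0082,0.061,0],
  [0.35,0.0082,0.061,0],
])

```text
clock: 32.52
position: [0.5041, 0.1089, 0.1288]
ee_rot: [2.039, 2.389, 0.002]
force: [0.8, 0.0, -1.0]
width: 0.366
gripper_force: 15.0
```

```bash
python3 wf.py fat f1 | head -1
```

```text
tcp well uAn mm [-2.3  0.9 56.5] F uAn [-0.6  0.8 -0.8] 33.56356283158339
```

Emit:
jog_arm([
  [-0.0009,-0.0009,0.0005,0],
  [0.001,-0.0009,0.004,0],
  [0.003,-0.0009,0.0075,0],
  [0.005,-0.0009,0.011,0],
  [0.0075,-0.0009,0.0154,0],
  [0.0075,-0.0009,0.0154,0],
])

```text
clock: 33.33
position: [0.5012, 0.1166, 0.1122]
ee_rot: [-2.037, -2.391, 0.001]
force: [0.5, 0.2, -0.6]
width: 0.364
gripper_force: 15.0
```

```bash
python3 wf.py fat f2 | head -1
```

```text
tcp well uAn mm [-3.6 -0.7 38.1] F uAn [-0.2  0.5 -0.6] 33.460764743065475
```

Free again. I'll go deeper, release and retreat, moving up towards the switch.

Emit:
jog_arm([
  [0.002,0.0005,0.0035,0],
  [0.004,0.0005,0.007,0],
  [0.0052,0.0005,0.009,0],
  [0.0052,0.0005,0.009,0],
], newtons=9)

```text
clock: 33.88
position: [0.501, 0.1217, 0.1034]
ee_rot: [-2.038, -2.391, 0.001]
force: [-0.2, -0.5, -1.0]
width: 0.368
gripper_force: 9.0
```

Emit:
jog_arm([
  [0,0,0,0],
  [0,0,0,0],
  [0,0,0,0],
  [0,0,0,0],
], hand=0.046)

```text
clock: 34.38
position: [0.5012, 0.1216, 0.1037]
ee_rot: [2.038, 2.391, 0.0]
force: [0.5, -0.9, -0.6]
width: 0.5
gripper_force: 0.0
```

Emit:
jog_arm([
  [0,0,-0.03,0],
  [0,0,-0.08,0],
  [-0.05,0,-0.11,0],
  [-0.11,0,-0.11,0],
  [-0.15,0,-0.11,0],
  [-0.15,0,-0.11,0],
])

```text
clock: 35.12
position: [0.5249, -0.0304, 0.2141]
ee_rot: [2.044, 2.383, -0.0]
force: [0.4, 0.4, -0.2]
width: 0.504
gripper_force: 0.0
```

```bash
python3 wf.py fat f3 12
python3 - <<'E'
from look import *
from wf import *
print(arm.observe()["position"])
d=np.load("scene_f3.npz");W=cloud(d)
m=(d["color"].min(2)>110)&(W[...,0]>.62)&(W[...,0]<.7)&(W[...,1]>.12)&(W[...,1]<.2)&(W[...,2]>.08)
P=W[m]-[.0015,-.0021,-.0005];print(len(P),P.mean(0).round(4),"B,A mean",(P@b).mean().round(4),(P@a).mean().round(4),"top",P[:,2].max())
f=lambda c:np.linalg.norm(P-c,axis=1)-.013
from scipy.optimize import least_squares
c=least_squares(f,P.mean(0)-[0,0,.01],loss="soft_l1",f_scale=.001).x;print("ball",c.round(4),"B",c@b,"A",c@a)
E
```

```text
tcp well uAn mm [-81.5  -0.7 200.8] F uAn [ 0.1  0.5 -0.3] 46.23785753719032
150  -12, 94, 273|   -9, 94, 266|   12,-38,   0|   14,-32,   3|   18,-30,  -1|   20,-22,   5|   23,-20,   0|   26,-16,   1|   28,-13,  -2|   31, -8,   0|   34, -3,   1|   37, -1,  -2|   39,  5,   1|
152  -99,-99, -99|  -12, 92, 257|    8,-33,   2|    8,-12,  36|   11, -8,  37|   14, -4,  35|   19,-17,   1|   22,-13,   1|   24, -9,   1|   27, -6,  -2|   30, -1,   0|   33,  3,  -1|   35,  7,   0|
154  -17, 92, 260|    1,-35,   2|    2,-14,  35|    5, -9,  36|    7, -6,  34|   10, -1,  36|   13,  3,  35|   18,-11,  -2|   21, -7,  -2|   23, -1,   1|   26,  3,   1|   29,  7,   1|   31, 10,  -2|
156  -19, 86, 242|   -4,-15,  34|   -2,-12,  33|    0, -3,  42|    3,  0,  40|    6,  1,  34|    8,  8,  40|   11, 11,  38|   17, -6,  -7|   20,  0,  -3|   22,  7,   2|   25, 10,   1|   28, 13,  -2|
158  -22, 87, 240|   -8,-10,  39|   -6, -5,  39|   -3, -1,  41|    0,  3,  40|    2,  5,  37|    5,  7,  32|    8, 14,  37|   11, 10,  21|   18, -8, -26|   18,  9,   1|   21, 12,   0|   23, 18,   2|
160  -24, 85, 232|  -12, -9,
[... 1044 characters left out ...]
|  -18,  7,   1|  -15, 10,  -1|  -13, 15,   1|  -10, 18,  -1|   -7, 24,   3|   -4, 27,   0|   -2, 32,   2|    1, 35,   1|
172  -36,-11,   0|  -33, -7,   1|  -30, -2,   2|  -27,  1,  -1|  -25,  4,  -3|  -22,  9,  -1|  -19, 14,   1|  -16, 17,  -2|  -14, 23,   2|  -11, 27,   2|   -8, 31,   3|   -5, 32,  -5|   -3, 38,  -1|
174  -40, -8,   1|  -37, -4,   1|  -34,  0,  -1|  -31,  4,  -1|  -28,  8,   0|  -26, 11,  -3|  -23, 17,   1|  -20, 23,   4|  -18, 26,   2|  -15, 30,   3|  -12, 34,   2|   -9, 38,   2|   -6, 39,  -4|
[ 0.52480707 -0.02793497  0.21373807]
65 [0.6492 0.1554 0.1081] B,A mean 0.0501 0.6654 top 0.112131680401865
ball [0.6469 0.158  0.098 ] B 0.053051920705411044 A 0.6635609072210168
```

View pics/f3.png

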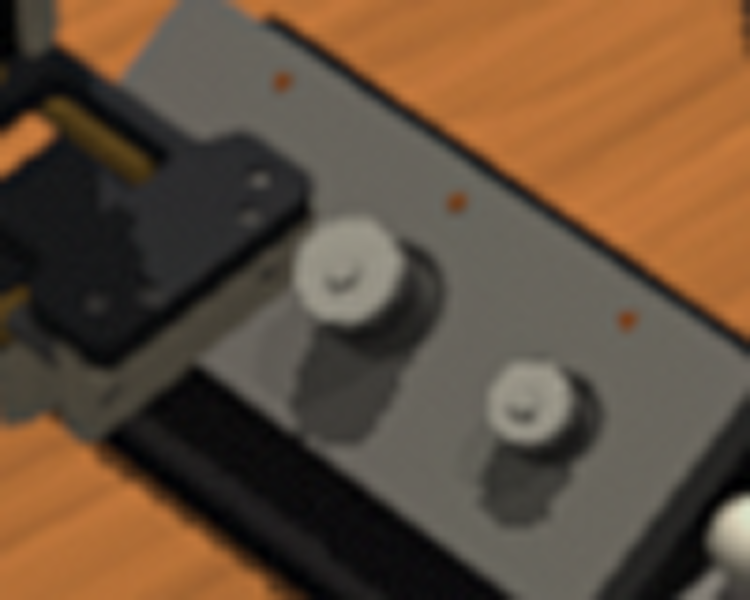

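The fat cell is seated, its top 34–39 mm above the face. The crop shows fat at (350,270), middle at (530,400) and the switch ball at (745,535). I'll close the fingers and go in front of the ball.

Emit:
jog_arm([
  [0.03,0.05,0,0],
  [0.06,0.1,0,0],
  [0.09,0.15,0,0],
  [0.106,0.1544,0,0],
  [0.106,0.1544,0.0,0],
  [0.106,0.1544,0.05,0],
  [0.106,0.1544,0.1,0],
  [0.106,0.1544,0.1147,0],
  [0.106,0.1544,0.1147,0],
  [0.106,0.1544,0.1147,0],
], hand=0.0, newtons=20)

```text
clock: 36.42
position: [0.6618, 0.1022, 0.1012]
ee_rot: [2.037, 2.389, 0.004]
force: [-0.5, 0.5, -0.6]
width: 0.005
gripper_force: 0.0
```

Emit:
jog_arm([
  [0.012,0,0.002,0],
  [0.024,0,0.002,0],
  [0.032,0,0.002,0],
  [0.038,0,0.002,0],
  [0.044,0,0.002,0],
  [0.05,0,0.002,0],
  [0.056,0,0.002,0],
  [0.062,0,0.002,0],
  [0.062,0,0.002,0],
])

```text
clock: 37.55
position: [0.6505, 0.1649, 0.0967]
ee_rot: [-2.036, -2.391, -0.0]
force: [0.1, 0.1, 0.5]
width: 0.005
gripper_force: 0.0
```

Emit:
jog_arm([
  [0.006,0,0,0],
  [0.012,0,0,0],
  [0.016,0,0,0],
  [0.016,0,0,0],
])

```text
clock: 38.05
position: [0.648, 0.1804, 0.0968]
ee_rot: [-2.037, -2.391, -0.0]
force: [-0.3, -0.3, 0.1]
width: 0.008
gripper_force: 0.0
```

Emit:
jog_arm([
  [0.003,0,0,0],
  [0.006,0,0,0],
  [0.008,0,0,0],
])

```text
clock: 38.42
position: [0.6476, 0.1835, 0.097]
ee_rot: [2.039, 2.385, -0.005]
force: [2.7, -13.0, -2.1]
width: 0.004
gripper_force: 6.5
```

```bash
cat > sw.py <<'E'
from wf import *
for nme,off in(("top",(-.0015,.0021,.0015)),("scene",(.0015,-.0021,-.0005))):
    d=arm.get_image(nme);np.savez(f"{nme}_sw.npz",**d);W=cloud(d)-off;B=W@b;A=W@a
    m=(d["color"].min(2)>110)&(abs(A-.6636)<.03)&(B>.02)&(B<.17)&(W[...,2]>.075)&(W[...,2]<.125)
    P=W[m]
    if len(P)>8: print(nme,len(P),"B",(P@b).min().round(3),(P@b).max().round(3),(P@b).mean().round(4),"A",(P@a).mean().round(4),"z",P[:,2].max().round(4))
    else: print(nme,len(P))
o=arm.observe();print(o["position"]@b,o["force"].round(1))
E
python3 sw.py
```

```text
top 0
scene 0
0.07800005777170306 [ 1.7 -9.8 -1.4]
```

13 N with the fingers stopped, about 48 mm of ball travel: that's the end stop. Backing off and checking.

Emit:
jog_arm([
  [-0.03,0,0,0],
  [-0.08,0,0,0],
  [-0.1,0,-0.05,0],
  [-0.15,0,-0.11,0],
  [-0.21,0,-0.13,0],
  [-0.27,0,-0.13,0],
  [-0.27,0,-0.13,0],
  [-0.27,0,-0.13,0],
])

```text
clock: 39.52
position: [0.6896, -0.0798, 0.2269]
ee_rot: [-2.04, -2.389, -0.001]
force: [-0.5, 0.9, -0.7]
width: 0.005
gripper_force: 0.0
```

```bash
python3 sw.py
python3 - <<'E'
from wf import *
d=np.load("scene_sw.npz");W=cloud(d)
for w,r,h in(("thin",8,40),("mid",12,25),("fat",16,36)):
    Q=(W-Ms[w]).reshape(-1,3);n_=Q@n*1e3;uu=Q@u_*1e3;aa=Q@a*1e3
    k=(np.hypot(uu,aa)<r-2)&(n_>h-12)&(n_<h+12);print(w,h,k.sum(),np.median(n_[k]).round(1))
x=cv2.cvtColor(d["color"],cv2.COLOR_RGB2BGR)[110:250,210:390];cv2.imwrite("pics/end.png",cv2.resize(x,(770,599),interpolation=cv2.INTER_CUBIC))
E
```

```text
top 60 B 0.089 0.11 0.0991 A 0.6635 z 0.1083
scene 63 B 0.089 0.109 0.0987 A 0.6656 z 0.11
-0.18542784498996115 [ 0.2  0.2 -0.2]
thin 40 0 nan
mid 25 55 26.1
fat 36 0 nan
  return _methods._mean(a, axis=axis, dtype=dtype,
  ret = ret.dtype.type(ret / rcount)
```

View pics/end.png

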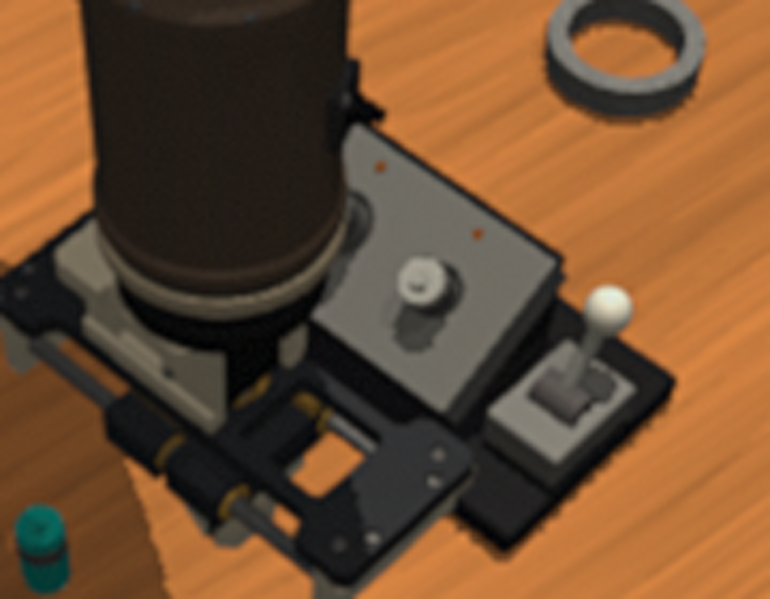

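The switch leans to the high side with the ball at (607,310) in the crop, 48.6 mm from where it started and at end-stop height. The middle cell is still seated at (420,280). The arm hides the other two, which measured as seated earlier. The arm touches nothing, so I'm handing in.

```bash
python3 -c "
from cell import arm;print(arm.sign_off())"
```

```text
the job is handed in; nothing more can be done
None
```

I put all three cells nub up to the bottom of their wells, then pushed the switch fully to the high side, and handed the job in with about 39.5 s on the clock; in the last picture the arm hid the thin and fat cells, so their seating rests on the check made just after each was dropped in.

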